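# Index a glaze test tile under the colour reader and hold its lever at level

### The job

The colour reader has just been checked on the round standard under its head. Turn the carousel one place, whichever way brings the square test tile in it under the head, until it clicks in; then press the hand lever down until it is level, which sets the sprung nose on the tile at reading pressure, and finish still holding it there for the reading. Do not drive the lever down to its bottom stop, do not press the nose onto anything but this tile, and leave the two round standards in their nests and the things lying around where they are.

Things in the scene. Friction and masses are not known exactly. Their poses are not given: they have to be found in the camera images.
- stand: Colour reader stand, fixed: base plate, carousel, and beyond it a column with head and hand lever. Origin at table height on the carousel's axis; x points to the column (away from the robot within 0.3 rad), y left, z up. Column 34 mm square at x 125 mm, 190 mm high; the bridge on it (z 178-190 mm) spans y -22 to 90 mm at x 103-147 mm and reaches forward at y 64-90 mm to x 59 mm.
- carousel_axis (a point): Point on the carousel's axis at the upper face of its disc, 42 mm above the table. Disc 196 mm across; four square nests (black corner angles 6 mm high, 53 mm inside, centres 60 mm from the axis) lie 90 degrees apart, at the start on the stand's +x (under the head), +y, -x (empty) and -y sides.
- carousel (a joint): Turn of the carousel in rad, counter-clockwise from above positive, about 0 at the start. A sprung ball clicks in every 1.571 rad (one place) and pulls the carousel in over the last 0.07 rad. It takes about 0.5 N m to turn it out of a place or into the next, little between them.
- peg_0 (a point): Top centre of one of the four upright steel turning pegs on the carousel, by which it is turned: 12 mm diameter, 43 mm high above the disc (top 85 mm above the table), 85 mm from the axis, midway between nests. peg_0 starts 45 degrees counter-clockwise from the stand's +x.
- peg_1 (a point): The same on the next peg, at 135 degrees at the start (near the robot, left).
- peg_2 (a point): The same on the peg at 225 degrees at the start (near the robot, right).
- peg_3 (a point): The same on the peg at 315 degrees at the start.
- test_tile: The test tile to be read: square, 50 x 50 x 9 mm, with a rounded patch of glaze on top, lying loose in a nest one place to the left or to the right of the head. Origin at the centre of its underside.
- white_standard: Round white calibration disc, 50 mm diameter, 9 mm high, loose in the nest under the head at the start. Origin at the centre of its underside.
- dark_standard: Round dark calibration disc, the same size, in the nest one place from the head on the other side than the test tile. Origin at the centre of its underside.
- nose_tip (a point): Centre of the flat lower face (28 mm diameter) of the measuring nose, 60 mm from the carousel's axis along the stand's +x. Up, it is 69 mm above the table, 18 mm above the tile's top. The white head above it, 70 x 60 mm, spans 95 to 140 mm above the table. The nose is sprung in the head: 4.4 N at first touch, 0.8 N more per mm.
- lever (a joint): Hand lever: 0 up at rest, 0.330 level, 0.510 at its bottom stop (rad). Spring-loaded, it rises when let go. Linked to the head, which goes down 24 mm from 0 to 0.330; the nose meets the tile at about 0.25. Holding it level takes about 8 N at the grip.
- lever_pivot (a point): Centre of the lever's pivot, 141 mm above the table, at x 75, y 70 mm of the stand. The pivot axis is the stand's x axis.
- lever_grip (a point): Centre of the lever's black round handgrip: 22 mm diameter, 76 mm long, along the lever, 200 mm from the pivot towards the stand's -y (the right). At rest the lever rises 0.330 rad towards the grip, so the grip centre is 206 mm above the table; level it is 141 mm above the table. Free all round.
- waiting_tile_a: Another square test tile, 50 x 50 x 9 mm, lying on the table right of the stand; to be left alone. Origin at the centre of its underside.
- waiting_tile_b: A second such tile on the table; to be left alone.
- glaze_jar: Small closed glaze jar, 43 mm diameter, 45 mm high, on the table left of the stand; to be left alone. Origin at the centre of its underside.
- scissors: Scissors lying on the table at the right, 199 x 87 x 9 mm; to be left alone. Origin under their middle.

How it is judged:
On the way:
1. the carousel has clicked in one place on, with the test tile under the raised nose (horizontal distance between test_tile and nose_tip below 0.006 m and (value of joint carousel between 1.521 and 1.621 rad or value of joint carousel between -1.621 and -1.521 rad) and velocity of joint carousel between -0.05 and 0.05 rad/s and value of joint lever below 0.1 rad), for 0.2 s.
At the end, for the whole second after the job is handed in: Robot still holding the lever (over 2 N), level within 0.07 rad (joint 0.26 to 0.40); nose on the test tile with 4 to 16 N; carousel clicked in one place on (within 0.05 rad), tile centre within 6 mm of the nose and the tile flat in its nest (horizontal distance between test_tile and nose_tip below 0.006 m and (value of joint carousel between 1.521 and 1.621 rad or value of joint carousel between -1.621 and -1.521 rad) and value of joint lever between 0.26 and 0.4 rad and contact force between nose and test_tile between 4 and 16 N and contact force between any of the fingers, the arm and lever above 2 N and z of test_tile in the frame of stand between 0.039 and 0.0445 m); the arm keeps its last pose, push and grip.
It fails at once if the lever is driven down to its bottom stop (beyond 0.46 rad) (value of joint lever above 0.46 rad).
It fails at once if the nose is pressed onto a standard disc (contact force between nose and white_standard above 1 N or contact force between nose and dark_standard above 1 N).
It fails at once if a standard disc is knocked out of its nest (height (world z) of any of white_standard, dark_standard above 0.06 m or height (world z) of any of white_standard, dark_standard below 0.03 m).
It fails at once if a bystander is moved more than 20 mm (distance of any of waiting_tile_a, waiting_tile_b, glaze_jar, scissors from where it was at the start of the episode above 0.02 m).
It also fails if it takes over 46 s, if anything falls off the work surface, if the arm or the gripper's body presses on something with over 40 N, if the wrist force passes 120 N, or if a joint passes its speed limit or range.

### The arm

A 7-joint arm with a two-finger parallel gripper is mounted at the origin on a cart in front of the work surface, level with it; the furniture and walls round the work are solid. World frame = base frame: x ahead of the robot, y to its left, z up, the work surface at z = 0. Lengths are in m, angles in rad, forces in N, time in s.
With the tool pointing down it reaches from about 0.425 to 0.8 m from the base axis. Payload 8.3 kg.
Tool frame: the origin (TCP) lies at the very end of the fingers, on their centre line; the grasp point (between the pads) lies 19 mm behind it; z points along the fingers, y is the line along which they close (so a half turn about z gives the same grasp; the last joint's range is limited). The gripper opens to 85 mm and grips with 20 to 120 N. Pads are 22 mm wide; open, the fingers measure 114 mm over their backs; the gripper's body (76 mm by 85 mm) begins 54 mm behind the grasp point. The pads swing forward as they close: fully open they stand 13 mm farther back than shut.
Start: joints at [1.093, 0.383, 0.016, 1.37, -0.006, 1.388, -0.046], TCP at [0.252, -0.572, 0.231] pointing down, gripper open.
Joint ranges: [-2.95, 2.95], [-0.25, 2.06], [-1.52, 1.56], [0.18, 2.33], [-1.44, 4.58], [0.02, 2.06], [-3.01, 3.01]. Speed limits (rad/s): [2.39, 2.39, 3.01, 3.01, 3.14, 3.14, 3.14].

### API

Orientations are given as [roll, pitch, yaw] about the fixed x, y, z axes, in that order (R = Rz(yaw) Ry(pitch) Rx(roll)).
In Python, from cell import bot, eyes, status gives the robot as it stands (bot), with the cameras (eyes) and the readings (status).
- The arm moves only by the tool drive_effector, called as a command line: name --argument value ..., lists and objects as JSON in quotes. Schema: {"type":"object","properties":{"ticks":{"type":"array","items":{"type":"object","properties":{"sx":{"type":"number"},"sy":{"type":"number"},"sz":{"type":"number"},"drx":{"type":"number"},"dry":{"type":"number"},"drz":{"type":"number"},"finger_gap":{"type":"number"}},"additionalProperties":false,"required":["finger_gap"]},"minItems":1,"maxItems":8},"force":{"type":"number"},"only":{"type":"string"},"quiet":{"type":"boolean"},"lines":{"type":"string"}},"required":["ticks"],"additionalProperties":false}. ticks is a list of rows, 1 to 8 of them, each an object with the fields sx, sy, sz (the shift in m), drx, dry, drz (a rotation vector in rad), finger_gap (the finger opening in m); a field left out counts as zero (the opening has to be given); each row is the pose to reach, as a shift and turn from the pose commanded when the call began, along the tool's axes at that moment; what a row does not reach only later rows make up. A row lasts 1/12 s, in which the tool goes at most 0.0417 m and 0.125 rad, less where a joint would pass 70% of its speed; a pose out of reach is approached as far as the arm can. The fingers move at their own pace and stop on an object; force is the grip in N (left out, the last holds). Time passes only in rows, so rows that do not move let the fingers close. The tool returns the time, the measured TCP pose, the force, the opening and the grip force at its end. only (a regular expression) keeps the lines of the reply that match it, lines (a string "A,B") keeps lines A to B, and quiet returns only ok. Input that does not fit is refused with a message, and nothing moves.
- status.get_obs(): the state, without advancing time (a new reading comes with each control period).
- eyes.get_image(name): name is "scene" or "top" or "wrist"; returns the picture (480x640x3 uint8, red, green, blue); there is no depth.
- eyes.camera_model(name): a dict with "fov_y" (degrees; the focal length in pixels is half the picture's height over the tangent of half this angle, whatever the lens; pixels are square), "cx", "cy" (the principal point, pixels), "R" (3x3) and "t" (3): a world point X has camera coordinates R X + t. Camera axes: x right, y down, z forward; pixel columns grow to the right and rows downward; lengths in m; the calibration is good to about 2 mm. A picture is of the moment at which its call begins: read the wrist's pose just before it. camera_model takes no time and is no camera call; for the wrist camera it gives the pose at the moment of the call.
- bot.finish_job(): hands the job in; it is judged then, once.
The state is a dict: "time_s": time; "q": joint angles; "qvel": joint speeds; "effort": joint torques, N m; "tcp_pos": TCP position; "ee_rot": TCP orientation; "force": force on the tool from outside, world axes, zero at the start; "moment": the same for the moment, N m; "finger_gap": finger opening in m; "grip_force": force on a finger pad.
Only numpy, scipy, OpenCV 4.12 (cv2) and the standard library are available. Lean on these libraries where they do the work, as an engineer would, in place of code of your own. Each camera call takes 0.05 s, during which the arm holds its last target. There are 200 camera calls.

## Working session

There is one attempt and no reset: what is moved stays moved. The work goes in short steps, Python scripts to look and compute and a tool call to move; the robot and the scene stay as the last step left them, time stands still between calls to the robot, and variables do not carry over. Pictures are saved under pics/ and viewed, at most 10 in all, crops included, and the job is handed in when it is done.

```bash
ls; mkdir -p pics
```

Run:
```python
from cell import bot, eyes, status
import cv2,numpy as np
for n in("scene","top"):
    cv2.imwrite(f"pics/{n}0.png",eyes.get_image(n)[:,:,::-1]); m=eyes.camera_model(n); print(n,m)
o=status.get_obs(); print(o['tcp_pos'],o['ee_rot'],o['time_s'],o['force'])
```

```text
cell.py
pics
scene {'fov_y': 56.479173166189916, 'cx': 318.35464262765913, 'cy': 241.02090654812346, 'R': array([[ 0.53244966, -0.84609909, -0.02477276],
       [-0.42488943, -0.24184153, -0.87234262],
       [ 0.73209721,  0.47500422, -0.488267  ]]), 't': array([-0.32880656,  0.34584735,  0.648482  ])}
top {'fov_y': 45.81771182246529, 'cx': 314.25215192879494, 'cy': 239.78673392907524, 'R': array([[-0.00992589, -0.99984737, -0.01437718],
       [-0.996111  ,  0.01114555, -0.08739937],
       [ 0.08754628,  0.01345376, -0.9960696 ]]), 't': array([-0.03692464,  0.59738503,  1.38861658])}
[ 0.25174558 -0.57157691  0.23036763] [-3.13983496e+00  2.34830185e-05  4.14857087e-01] 0.1 [-0.60926066 -0.57999244 -0.23176071]
```

View pics/scene0.png

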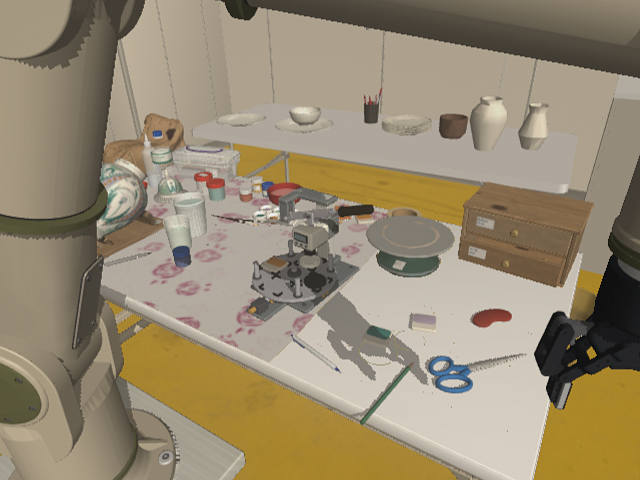

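View pics/top0.png

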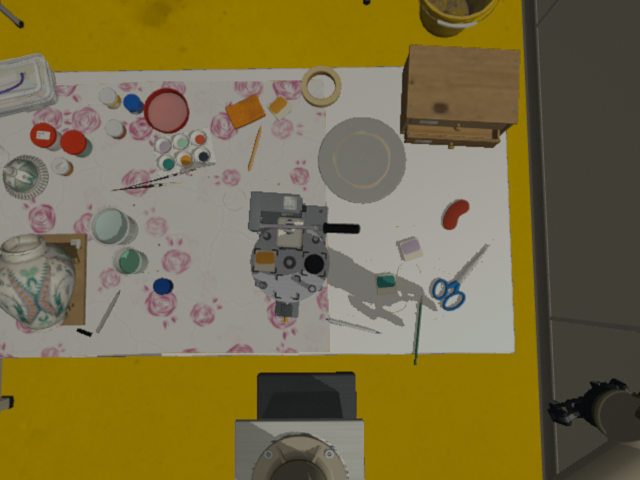

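The test tile (orange patch) is in the left nest in top view at (265,258), and the dark disc is on the right at (314,264). The lever grip is at (342,229). The tile therefore needs a clockwise turn (−1.571). Next I'll enlarge both views to measure.

Run:
```python
import cv2,numpy as np
a=cv2.imread('pics/top0.png')[185:325,235:375]; b=cv2.imread('pics/scene0.png')[180:325,235:380]
cv2.imwrite('pics/c0.png',cv2.resize(a,(600,600),interpolation=cv2.INTER_CUBIC)); cv2.imwrite('pics/c1.png',cv2.resize(b,(600,600),interpolation=cv2.INTER_CUBIC))
```

```text
(no output)
```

View pics/c0.png

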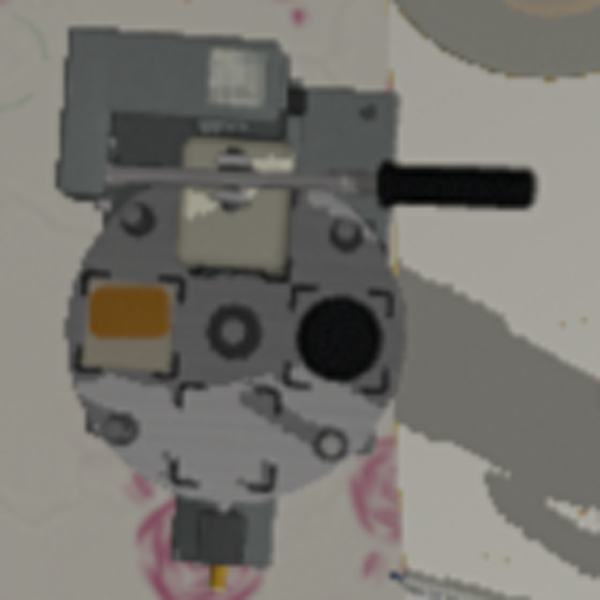

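View pics/c1.png

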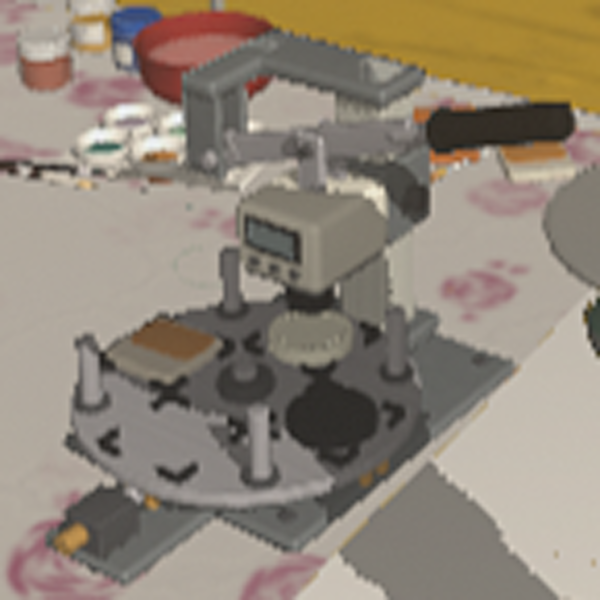

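Crop readings. Peg tops in the top view: p0 (138,215), p1 (120,428), p2 (331,443), p3 (347,230), with the grip from (380,184) to (533,188). In the scene view: p0 (231,253), p1 (88,343), p2 (260,408), p3 (397,310), with the grip from (430,130) to (572,120). I'll fit the stand's pose to these and triangulate.

Create h.py:
```python
import numpy as np
from scipy.optimize import least_squares
from scipy.spatial.transform import Rotation as Ro
def proj(m,X):
    c=np.atleast_2d(X)@m['R'].T+m['t']; f=240/np.tan(np.radians(m['fov_y'])/2)
    return np.c_[m['cx'],m['cy']]+f*c[:,:2]/c[:,2:]
def tri(ms,uvs,x0=(.5,0,.1)):
    return least_squares(lambda X:np.ravel([proj(m,X)[0]-u for m,u in zip(ms,uvs)]),x0)
```

Run:
```python
from h import *
from cell import bot, eyes, status
T=eyes.camera_model('top');S=eyes.camera_model('scene')
names=['p0','p1','p2','p3','gl','gr','tile','dark']
t=np.array([[138,215],[120,428],[331,443],[347,230],[380,184],[533,188],[127,328],[340,339]])
s=np.array([[231,253],[88,343],[260,408],[397,310],[430,130],[572,120],[165,350],[333,413]])
t=(t+.5)/(600/140)-.5+[235,185]; s=(s+.5)/(600/145)-.5+[235,180]
for i,n in enumerate(names):
    r=tri([T,S],[t[i],s[i]]); print(n,r.x.round(4),r.fun.round(1))
a=np.radians([45,135,225,315])
def model(p):
    x,y,w,dz,l=p
    P=np.c_[.085*np.cos(a),.085*np.sin(a),np.full(4,.085)]
    g=[[.075,.07-d*np.cos(l),.141+d*np.sin(l)] for d in(.162,.238)]
    q=[[0,.06,.051],[0,-.06,.051]]
    P=np.r_[P,g,q]; R=Ro.from_euler('z',w).as_matrix()
    return P@R.T+[x,y,dz]
r=least_squares(lambda p:np.ravel([proj(T,model(p))-t,proj(S,model(p))-s]),[.55,0,0,0,.33],loss='soft_l1')
print(r.x.round(4)); print(r.fun.reshape(2,-1,2).round(1).tolist()); print(model(r.x).round(4))
```

```text
p0 [0.6051 0.0696 0.0832] [-0.1  0.   0.1 -0. ]
p1 [0.4864 0.0802 0.082 ] [-0.2  0.1  0.2 -0. ]
p2 [ 0.4777 -0.0378  0.0846] [ 0.3 -0.2 -0.3  0. ]
p3 [ 0.5959 -0.048   0.0841] [ 0.3 -0.2 -0.4  0. ]
gl [ 0.6084 -0.0645  0.1926] [-0.5  0.3  0.6 -0. ]
gr [ 0.6045 -0.1443  0.218 ] [ 0.9 -0.5 -1.   0.1]
tile [0.5451 0.0782 0.0461] [ 0.6 -0.4 -0.7  0. ]
dark [ 0.5368 -0.0429  0.0486] [ 0.3 -0.2 -0.3  0. ]
[ 0.5411  0.0169 -0.0757 -0.0024  0.3425]
[[[-1.1, -0.1], [-0.6, 0.4], [0.6, 0.2], [0.2, -0.4], [2.5, -0.3], [0.1, -0.4], [1.1, -0.7], [0.3, -0.1]], [[-0.7, -0.1], [-0.4, -0.2], [-0.3, 1.2], [-0.4, 0.4], [3.5, 0.3], [-1.8, -0.3], [-0.1, -0.8], [-0.3, 0.1]]]
[[ 0.6056  0.0722  0.0826]
 [ 0.4857  0.0813  0.0826]
 [ 0.4767 -0.0385  0.0826]
 [ 0.5965 -0.0476  0.0826]
 [ 0.6097 -0.0712  0.193 ]
 [ 0.6043 -0.1426  0.2185]
 [ 0.5457  0.0767  0.0486]
 [ 0.5366 -0.043   0.0486]]
```

Add to h.py:
```python
def goal(*ts):
    from cell import bot, eyes, status
    o=status.get_obs(); R=Ro.from_euler('xyz',o['ee_rot'])
    print('t',round(o['time_s'],2),'F',np.round(o['force'],1))
    for x,y,z,w in ts:
        d=R.inv().apply(np.array([x,y,z])-o['tcp_pos']); v=(R.inv()*Ro.from_euler('xyz',[np.pi,0,w])).as_rotvec()
        print(np.r_[d,v].round(3).tolist())
```

```bash
python3 -c "
from h import *
goal((.478,-.038,.16,-.08))"
```

```text
t 0.1 F [-0.6 -0.6 -0.2]
[0.422, -0.397, 0.071, -0.002, 0.0, 0.495]
```

drive_effector --ticks '[{"sx":0.211,"sy":-0.199,"sz":0.036,"drx":-0.002,"drz":0.25,"finger_gap":0.04},{"sx":0.211,"sy":-0.199,"sz":0.036,"drx":-0.002,"drz":0.25,"finger_gap":0.04},{"sx":0.211,"sy":-0.199,"sz":0.036,"drx":-0.002,"drz":0.25,"finger_gap":0.04},{"sx":0.211,"sy":-0.199,"sz":0.036,"drx":-0.002,"drz":0.25,"finger_gap":0.04},{"sx":0.422,"sy":-0.397,"sz":0.071,"drx":-0.002,"drz":0.495,"finger_gap":0.04},{"sx":0.422,"sy":-0.397,"sz":0.071,"drx":-0.002,"drz":0.495,"finger_gap":0.04},{"sx":0.422,"sy":-0.397,"sz":0.071,"drx":-0.002,"drz":0.495,"finger_gap":0.04},{"sx":0.422,"sy":-0.397,"sz":0.071,"drx":-0.002,"drz":0.495,"finger_gap":0.04}]' --force 20

```text
time_s: 0.77
tcp_pos: [0.3782, -0.2728, 0.1912]
ee_rot: [3.14, -0.0, -0.083]
force: [1.5, 0.1, -0.5]
finger_gap: 0.04
grip_force: 0.0
```

```bash
python3 -c "
from h import *
goal((.478,-.038,.16,-.08))"
```

```text
t 0.77 F [ 1.5  0.1 -0.5]
[0.08, -0.242, 0.031, 0.002, -0.0, -0.003]
```

drive_effector --ticks '[{"sx":0.08,"sy":-0.242,"sz":0.031,"finger_gap":0.04},{"sx":0.08,"sy":-0.242,"sz":0.031,"finger_gap":0.04},{"sx":0.08,"sy":-0.242,"sz":0.031,"finger_gap":0.04},{"sx":0.08,"sy":-0.242,"sz":0.031,"finger_gap":0.04},{"sx":0.08,"sy":-0.242,"sz":0.031,"finger_gap":0.04},{"sx":0.08,"sy":-0.242,"sz":0.031,"finger_gap":0.04},{"sx":0.08,"sy":-0.242,"sz":0.031,"finger_gap":0.04},{"sx":0.08,"sy":-0.242,"sz":0.031,"finger_gap":0.04}]'

```text
time_s: 1.43
tcp_pos: [0.4776, -0.0359, 0.1595]
ee_rot: [3.141, 0.001, -0.073]
force: [0.1, -0.9, 0.0]
finger_gap: 0.0402
grip_force: 0.0
```

Run:
```python
from h import *
from cell import bot, eyes, status
import cv2
goal((.478,-.038,.16,-.08),(.478,-.038,.058,-.08))
m=eyes.camera_model('wrist'); im=eyes.get_image('wrist'); cv2.imwrite('pics/w0.png',im[:,:,::-1]); print(m)
for p in [(.478,-.038,.085),(.486,.08,.085)]: print(proj(m,np.array(p)))
```

```text
t 1.43 F [ 0.1 -0.9  0. ]
[0.001, 0.002, -0.0, 0.0, 0.001, 0.007]
[0.001, 0.002, 0.102, 0.0, 0.001, 0.007]
{'fov_y': 67.7981232624098, 'cx': 321.82882012011544, 'cy': 240.8179832338021, 'R': array([[-7.37036391e-02, -9.97280058e-01,  5.09851216e-04],
       [-9.61828436e-01,  7.12186812e-02,  2.64223314e-01],
       [-2.63540953e-01,  1.89838304e-02, -9.64461394e-01]]), 't': array([-9.59861181e-05,  4.47076866e-01,  4.35704177e-01])}
[[325.94067975 251.9493915 ]]
[[139.98325568 253.05798083]]
```

View pics/w0.png

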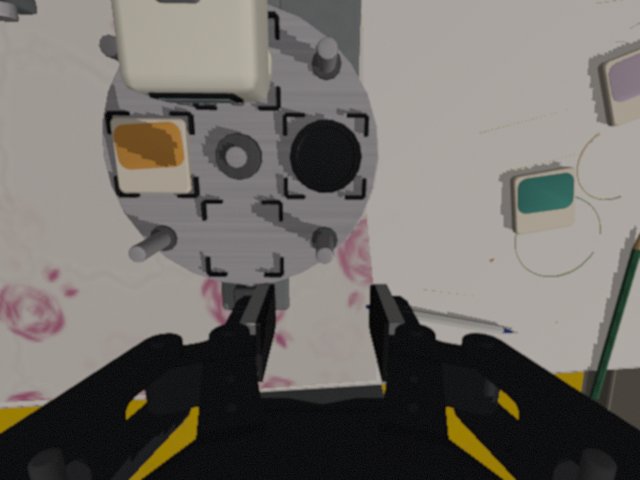

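The wrist view agrees: the peg_2 top is at (325,255) against a predicted (326,252), and peg_1 is at (138,253). I'll descend and grip.

drive_effector --ticks '[{"sy":0.002,"sz":0.03,"finger_gap":0.04},{"sy":0.002,"sz":0.06,"finger_gap":0.04},{"sy":0.002,"sz":0.085,"finger_gap":0.04},{"sy":0.002,"sz":0.102,"finger_gap":0.04},{"sy":0.002,"sz":0.102,"finger_gap":0.0},{"sy":0.002,"sz":0.102,"finger_gap":0.0},{"sy":0.002,"sz":0.102,"finger_gap":0.0},{"sy":0.002,"sz":0.102,"finger_gap":0.0}]' --force 30

```text
time_s: 2.15
tcp_pos: [0.4765, -0.0389, 0.0579]
ee_rot: [-3.14, 0.001, -0.078]
force: [5.0, 11.6, -18.9]
finger_gap: 0.0104
grip_force: 29.2
```

drive_effector --ticks '[{"finger_gap":0.0},{"finger_gap":0.0}]'

```text
time_s: 2.32
tcp_pos: [0.4767, -0.0392, 0.0578]
ee_rot: [-3.14, 0.001, -0.078]
force: [5.7, 11.5, -20.6]
finger_gap: 0.0106
grip_force: 29.2
```

Add to h.py:
```python
C=np.array([.541,.016]); W=-.08
def arc(*degs,z=.058):
    return [(*(C+.085*np.array([np.cos(W+np.radians(d)),np.sin(W+np.radians(d))])),z,W) for d in degs]
```

```bash
python3 -c "
from h import *
goal(*arc(225,215,205,195,185,175,165,155,145,135))"
```

```text
t 2.32 F [  5.7  11.5 -20.6]
[-0.0, -0.0, -0.0, -0.002, 0.001, 0.002]
[-0.01, -0.011, -0.0, -0.002, 0.001, 0.002]
[-0.017, -0.024, -0.0, -0.002, 0.001, 0.002]
[-0.022, -0.038, -0.0, -0.002, 0.001, 0.002]
[-0.025, -0.053, -0.0, -0.002, 0.001, 0.002]
[-0.025, -0.068, -0.0, -0.002, 0.001, 0.002]
[-0.022, -0.082, -0.0, -0.002, 0.001, 0.002]
[-0.017, -0.096, 0.0, -0.002, 0.001, 0.002]
[-0.01, -0.109, 0.0, -0.002, 0.001, 0.002]
[-0.0, -0.12, 0.0, -0.002, 0.001, 0.002]
```

Go. One call to 185 w/ 8 rows.

drive_effector --ticks '[{"sx":-0.005,"sy":-0.005,"finger_gap":0},{"sx":-0.01,"sy":-0.011,"finger_gap":0},{"sx":-0.014,"sy":-0.017,"finger_gap":0},{"sx":-0.017,"sy":-0.024,"finger_gap":0},{"sx":-0.02,"sy":-0.031,"finger_gap":0},{"sx":-0.022,"sy":-0.038,"finger_gap":0},{"sx":-0.024,"sy":-0.045,"finger_gap":0},{"sx":-0.025,"sy":-0.053,"finger_gap":0}]'

```text
time_s: 2.98
tcp_pos: [0.4537, 0.0109, 0.0584]
ee_rot: [3.137, 0.004, -0.083]
force: [-11.5, -2.8, 1.7]
finger_gap: 0.0104
grip_force: 32.2
```

```bash
python3 -c "
from h import *
goal(*arc(175,165,155,145,135,134))"
```

```text
t 2.98 F [-11.5  -2.8   1.7]
[0.002, -0.019, 0.0, 0.005, 0.004, -0.003]
[0.004, -0.034, 0.0, 0.005, 0.004, -0.003]
[0.009, -0.048, 0.0, 0.005, 0.004, -0.003]
[0.017, -0.061, 0.0, 0.005, 0.004, -0.003]
[0.026, -0.072, -0.0, 0.005, 0.004, -0.003]
[0.027, -0.073, -0.0, 0.005, 0.004, -0.003]
```

drive_effector --ticks '[{"sx":0.001,"sy":-0.007,"finger_gap":0},{"sx":0.001,"sy":-0.015,"finger_gap":0},{"sx":0.002,"sy":-0.022,"finger_gap":0},{"sx":0.004,"sy":-0.03,"finger_gap":0},{"sx":0.006,"sy":-0.037,"finger_gap":0},{"sx":0.009,"sy":-0.044,"finger_gap":0},{"sx":0.012,"sy":-0.05,"finger_gap":0},{"sx":0.016,"sy":-0.057,"finger_gap":0}]'

```text
time_s: 3.65
tcp_pos: [0.4751, 0.0688, 0.0584]
ee_rot: [3.139, 0.003, -0.08]
force: [-7.0, 1.5, -3.2]
finger_gap: 0.0108
grip_force: 31.6
```

```bash
python3 -c "
from h import *
goal(*arc(145,135,134))"
```

```text
t 3.65 F [-7.   1.5 -3.2]
[0.0, -0.001, 0.0, 0.003, 0.003, -0.0]
[0.01, -0.013, 0.0, 0.003, 0.003, -0.0]
[0.011, -0.014, 0.0, 0.003, 0.003, -0.0]
```

drive_effector --ticks '[{"sx":0.004,"sy":-0.006,"finger_gap":0},{"sx":0.007,"sy":-0.01,"finger_gap":0},{"sx":0.01,"sy":-0.013,"finger_gap":0},{"sx":0.01,"sy":-0.013,"finger_gap":0},{"sx":0.01,"sy":-0.013,"finger_gap":0}]'

```text
time_s: 4.07
tcp_pos: [0.4886, 0.0816, 0.0586]
ee_rot: [3.141, -0.002, -0.08]
force: [3.5, 5.5, -11.3]
finger_gap: 0.0112
grip_force: 30.8
```

```bash
python3 -c "
from h import *
goal(*arc(135,134))"
```

```text
t 4.07 F [  3.5   5.5 -11.3]
[-0.003, 0.001, 0.001, 0.0, -0.002, 0.0]
[-0.002, 0.0, 0.001, 0.0, -0.002, 0.0]
```

drive_effector --ticks '[{"finger_gap":0.035},{"finger_gap":0.035},{"finger_gap":0.035},{"finger_gap":0.035},{"sz":-0.03,"finger_gap":0.035},{"sz":-0.06,"finger_gap":0.035},{"sz":-0.1,"finger_gap":0.035},{"sz":-0.1,"finger_gap":0.035}]'

```text
time_s: 4.73
tcp_pos: [0.4918, 0.0816, 0.1656]
ee_rot: [-3.141, -0.012, -0.08]
force: [1.1, 0.4, 1.0]
finger_gap: 0.0352
grip_force: 0.0
```

Run:
```python
from h import *
from cell import bot, eyes, status
import cv2
goal((.44,-.107,.27,W),(.605,-.109,.27,W))
cv2.imwrite('pics/w1.png',eyes.get_image('wrist')[:,:,::-1]); m=eyes.camera_model('wrist')
for d in (225,135,45): print(proj(m,np.array([*arc(d)[0][:2],.084])).round(1))
```

```text
t 4.73 F [1.1 0.4 1. ]
[-0.035, 0.192, -0.105, -0.0, -0.012, -0.0]
[0.129, 0.181, -0.103, -0.0, -0.012, -0.0]
[[508.5 259.1]]
[[323.9 259.3]]
[[324.   56.5]]
```

View pics/w1.png

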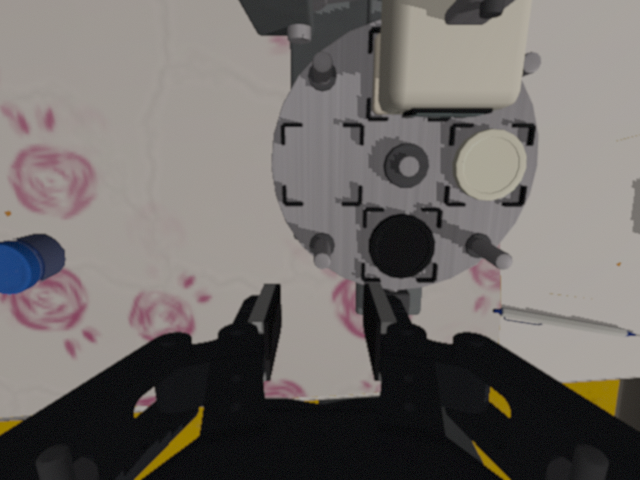

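The tile is now under the head. The peg tops at (323,262) and (505,261) match the predicted places, and the dark and white discs sit in their nests. Next is the lever, going back, right, up and then over it.

drive_effector --ticks '[{"sx":-0.04,"sy":0.04,"sz":-0.03,"finger_gap":0},{"sx":-0.04,"sy":0.08,"sz":-0.06,"finger_gap":0},{"sx":-0.04,"sy":0.12,"sz":-0.1,"finger_gap":0},{"sx":-0.035,"sy":0.16,"sz":-0.1,"finger_gap":0},{"sx":-0.035,"sy":0.192,"sz":-0.1,"finger_gap":0},{"sx":-0.035,"sy":0.192,"sz":-0.1,"finger_gap":0},{"sx":-0.035,"sy":0.192,"sz":-0.1,"finger_gap":0},{"sx":-0.035,"sy":0.192,"sz":-0.1,"finger_gap":0}]'

```text
time_s: 5.45
tcp_pos: [0.4372, -0.1092, 0.2579]
ee_rot: [3.14, -0.0, -0.084]
force: [-1.2, 0.7, -0.1]
finger_gap: -0.0002
grip_force: 0.0
```

```bash
python3 -c "
from h import *
goal((.606,-.109,.26,W),(.606,-.109,.225,W),(.605,-.120,.152,W))"
```

```text
t 5.45 F [-1.2  0.7 -0.1]
[0.168, -0.014, -0.002, 0.002, -0.0, -0.004]
[0.168, -0.014, 0.033, 0.002, -0.0, -0.004]
[0.168, -0.004, 0.106, 0.002, -0.0, -0.004]
```

drive_effector --ticks '[{"sx":0.042,"sy":-0.003,"finger_gap":0},{"sx":0.084,"sy":-0.007,"finger_gap":0},{"sx":0.126,"sy":-0.01,"finger_gap":0},{"sx":0.168,"sy":-0.014,"finger_gap":0},{"sx":0.168,"sy":-0.014,"finger_gap":0},{"sx":0.168,"sy":-0.014,"sz":0.02,"finger_gap":0},{"sx":0.168,"sy":-0.014,"sz":0.033,"finger_gap":0},{"sx":0.168,"sy":-0.014,"sz":0.033,"finger_gap":0}]'

```text
time_s: 6.12
tcp_pos: [0.6048, -0.1049, 0.2208]
ee_rot: [3.141, 0.006, -0.077]
force: [-1.0, -0.1, -0.4]
finger_gap: 0.0002
grip_force: 0.0
```

Run:
```python
from h import *
from cell import bot, eyes, status
import cv2
goal((.606,-.109,.225,W),(.605,-.120,.152,W))
m=eyes.camera_model('scene'); im=eyes.get_image('scene'); print(proj(m,status.get_obs()['tcp_pos']))
cv2.imwrite('pics/s1.png',cv2.resize(im[140:290,250:410],(640,600))[:,:,::-1])
```

```text
t 6.12 F [-1.  -0.1 -0.4]
[0.001, 0.004, -0.004, 0.0, 0.006, 0.003]
[0.002, 0.015, 0.069, 0.0, 0.006, 0.003]
[[355.26261848 202.55147791]]
```

View pics/s1.png

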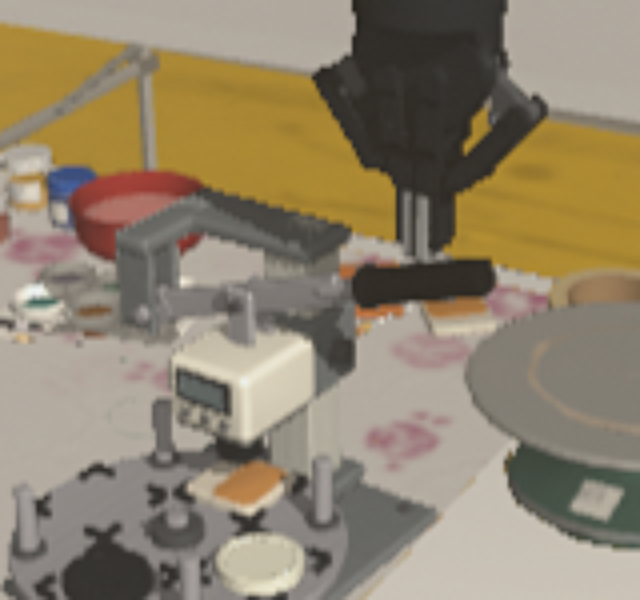

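The fingertips, at about (420,250), sit just above the middle of the grip, and the tile is under the nose. I'll press slowly.

drive_effector --ticks '[{"sx":0.001,"sy":0.005,"sz":0.008,"finger_gap":0},{"sx":0.001,"sy":0.006,"sz":0.016,"finger_gap":0},{"sx":0.001,"sy":0.008,"sz":0.024,"finger_gap":0},{"sx":0.001,"sy":0.01,"sz":0.032,"finger_gap":0},{"sx":0.002,"sy":0.012,"sz":0.04,"finger_gap":0},{"sx":0.002,"sy":0.013,"sz":0.048,"finger_gap":0},{"sx":0.002,"sy":0.014,"sz":0.056,"finger_gap":0},{"sx":0.002,"sy":0.014,"sz":0.056,"finger_gap":0}]'

```text
time_s: 6.83
tcp_pos: [0.6064, -0.122, 0.1673]
ee_rot: [3.14, 0.002, -0.081]
force: [0.2, -1.6, 2.4]
finger_gap: 0.0004
grip_force: 1.3
```

```bash
python3 -c "
from h import *
goal((.605,-.120,.152,W))"
```

```text
t 6.83 F [ 0.2 -1.6  2.4]
[-0.002, -0.002, 0.015, 0.002, 0.002, -0.001]
```

drive_effector --ticks '[{"sz":0.006,"finger_gap":0},{"sz":0.011,"finger_gap":0},{"sz":0.015,"finger_gap":0},{"sz":0.015,"finger_gap":0},{"sz":0.015,"finger_gap":0},{"sz":0.015,"finger_gap":0},{"sz":0.015,"finger_gap":0}]'

```text
time_s: 7.42
tcp_pos: [0.6074, -0.1224, 0.1553]
ee_rot: [3.139, -0.002, -0.081]
force: [-1.5, -3.0, 6.3]
finger_gap: -0.0002
grip_force: 2.9
```

Run:
```python
from h import *
from cell import bot, eyes, status
import cv2
goal((.605,-.120,.152,W))
im=eyes.get_image('scene')
cv2.imwrite('pics/s2.png',cv2.resize(im[140:290,250:410],(640,600))[:,:,::-1])
```

```text
t 7.42 F [-1.5 -3.   6.3]
[-0.003, -0.002, 0.003, 0.003, -0.002, -0.001]
```

View pics/s2.png

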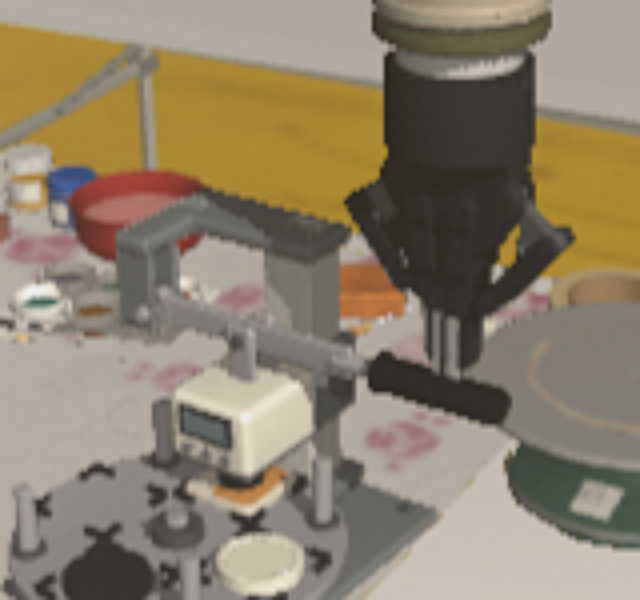

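The nose is on the tile and the lever is nearly level. I'll add the last 3 mm.

drive_effector --ticks '[{"sz":0.003,"finger_gap":0},{"sz":0.003,"finger_gap":0},{"sz":0.003,"finger_gap":0},{"sz":0.003,"finger_gap":0}]'

```text
time_s: 7.8
tcp_pos: [0.6075, -0.1224, 0.1524]
ee_rot: [3.139, -0.002, -0.081]
force: [-1.8, -4.2, 6.0]
finger_gap: -0.0001
grip_force: 3.2
```

drive_effector --ticks '[{"finger_gap":0},{"finger_gap":0},{"finger_gap":0},{"finger_gap":0}]'

```text
time_s: 8.13
tcp_pos: [0.6075, -0.1224, 0.1525]
ee_rot: [3.139, -0.002, -0.081]
force: [-1.9, -3.2, 5.8]
finger_gap: 0.0002
grip_force: 3.2
```

```bash
python3 -c "
from cell import bot, eyes, status
print(bot.finish_job())"
```

```text
the job is handed in; nothing more can be done
None
```

The job is handed in at about 8 s of the 46 s. I turned the carousel one place clockwise, which put the square tile under the head. The arm is still holding the lever at about level with roughly 6–7 N, and the nose was on the tile in the last picture. No verdict came back.

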